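# Mark the tag on the slanted marking stand

### The job

Slide the tag sled along its channel, without lifting it, until its tag is centred under the marking plunger; only then press the plunger's black head fully down to its stop, firmly but without hammering it, hold it there a moment and let it spring all the way up. Leave the sled there under the plunger, and leave the other things on the table where they stand.

Things in the scene. Friction and masses are not known exactly. Their poses are not given: they have to be found in the camera images.
- stand: Grey marking stand, fixed. Origin on the table under the marking place; x away from the operator, y along the sled channel, z up. Base 10 mm thick, x -75..135, y -90..270 mm, a dark line on its front edge at y = 0. Two guide lips 8 mm high, inner faces x = +-39. Column 30 mm square at x 108, y -60, 290 high; from it a 22 mm bar at z 108 carries the plunger's guide.
- tag_place (a point): Point where the tag's centre must come, 45 mm above the table at the stand's x = y = 0. The plunger's axis passes through it, leaning 35 degrees from vertical towards the operator: upward direction (-0.574, 0, 0.819) in the stand's axes.
- guide (a point): Middle of the upper end of the plunger's guide tube (28 mm across), 92 mm up the axis from tag_place. Above it is the flat round black head, 36 mm across, 14 mm thick, square to the axis. It is screwed to a different height each time: with the plunger up its top is 127 to 151 mm from tag_place along the axis; not reported, feel or see it.
- lamp (a point): Centre of the lamp bar over the head, 40 x 90 x 20 mm (stand's x, y, z), 275 mm above the table, on a thin bar from the column. It leaves no room for a gripper straight above the head: come along the slanted axis from the operator's side.
- sled: Loose aluminium tag sled, 0.4 to 0.85 kg, on the base plate between the lips (4 mm play each side). Origin on its underside below the tag's centre; axes as the stand's. Block 70 x 80 mm (x, y), its top sloping at 35 degrees, 14 to 54 mm high, with the dark tag on it; a tongue 10 mm thick goes on to y = 120. In place when its origin is at the stand's y = 0; starts 90 to 150 mm to +y.
- post (a point): Top of the sled's upright round handle post, 20 mm diameter, at the sled's x 0, y 95 mm; it stands from 10 to 72 mm above the sled's underside. Grip it across the channel (along x): plunger and lamp are close on its -y side.
- plunger (a joint): Travel of the marking plunger in m along its slanted axis: 0 is up, 0.018 is fully down at the stop. Spring: about 4 N to start, 11 N at the stop, which is a firm rubber bumper.
- tin: Bystander: low steel tin, 52 mm across, 45 mm high. Origin at its underside.
- tape: Bystander: clear roll of packing tape lying flat, 84 mm across, 24 mm high. Origin at its underside.
- mug: Bystander: white mug, 76 mm across, 90 mm high. Origin at its underside.
- pump: Bystander: white pump bottle, 64 mm across, 165 mm high. Origin at its underside.
- driver: Bystander: screwdriver lying flat behind the stand. Origin near its middle.
- tagpack: Bystander: cardboard pack of tags, 50 x 80 x 25 mm. Origin at its underside.
Not all that is in view belongs to the job. What is shaped like the sled but blue or yellow is not meant.

How it is judged:
By the outcome, as a careful person would: the job done as asked, in the order asked, and still so for the second after the job is handed in, with the robot touching nothing.
It also fails if it takes over 53 s, if anything falls off the work surface, if the arm or the gripper's body presses on something with over 40 N, if the wrist force passes 120 N, or if a joint passes its speed limit or range.

### The arm

A 6-joint arm with a two-finger parallel gripper is mounted at the origin on the work surface. World frame = base frame: x ahead of the robot, y to its left, z up, the work surface at z = 0. Lengths are in m, angles in rad, forces in N, time in s.
With the tool pointing down it reaches from about 0.4 to 0.825 m from the base axis. Payload 7 kg.
Tool frame: the origin (TCP) lies at the very end of the fingers, on their centre line; the grasp point (between the pads) lies 19 mm behind it; z points along the fingers, y is the line along which they close (so a half turn about z gives the same grasp; the last joint's range is limited). The gripper opens to 88 mm and grips with 3 to 60 N. Pads are 19 mm wide; open, the fingers measure 130 mm over their backs; the gripper's body (78 mm by 193 mm) begins 47 mm behind the grasp point.
Start: joints at [1.492, 0.359, 0.012, 0, -1.224, -0.288], TCP at [0.242, 0.63, 0.227] pointing down, gripper open.
Joint ranges: [-3.07, 3.07], [-1.43, 2.12], [-1.02, 1.25], [-3.03, 1.67], [-3.05, -0], [-3.03, 3.03]. Speed limits (rad/s): [2.39, 2.39, 3.01, 3.14, 3.14, 3.14].

### API

Orientations are given as [roll, pitch, yaw] about the fixed x, y, z axes, in that order (R = Rz(yaw) Ry(pitch) Rx(roll)).
In Python, from station import * gives the robot as it stands.
- The arm moves only by the tool servo_tool, never from a script. Its argument "moves" is a list of rows, each an object of numbers: "jaw": the opening, from 0 (shut) to 1 (fully open); "dx", "dy", "dz": the shift along the world's x, y, z in m; "roll": the turn about the world's z in degrees. A call has exactly 10 rows; each row shifts and turns the commanded pose from where the row before left it; what a row does not reach is not made up. A row lasts 1/8 s, in which the tool goes at most 62.5 mm and 10.7 degrees, less where a joint would pass 70% of its speed; a pose out of reach is approached as far as the arm can. A call with a gripper value outside its range is refused whole. The fingers move at their own pace and stop on an object; "newtons" is the grip in N (left out, the last holds). Time passes only in rows, so rows that do not move let the fingers close, or fill a call up. It gives the time, the measured TCP pose, the force, the opening and the grip force at its end, in the units of the state.
- get_state(): the state, without advancing time (a new reading comes with each control period).
- grab_frame(name): name is "scene" or "side" or "wrist"; returns (picture, depth): 420x560x3 uint8, red, green, blue; 420x560 float32, m along the optical axis (not along the pixel's ray), 0 where there is no reading.
- calibration(name): a dict with "intrinsics" (3x3 intrinsics, pixels), "k1" (the pictures are not rectified: a ray, as slopes to the right and down, at radius r is drawn at 1 + k1 r^2 times it, then the intrinsics apply), "R" (3x3) and "t" (3): a world point X has camera coordinates R X + t. Camera axes: x right, y down, z forward; pixel columns grow to the right and rows downward; lengths in m; the calibration is good to about 2 mm. A picture is of the moment at which its call begins: read the wrist's pose just before it. calibration takes no time and is no camera call; for the wrist camera it gives the pose at the moment of the call.
- job_done(): hands the job in; it is judged then, once.
The state is a dict: "t": time; "q": joint angles; "qd": joint speeds; "joint_efforts": joint torques, N m; "eef_pos": TCP position; "ee_rot": TCP orientation; "force": force on the tool from outside, world axes, zero at the start; "moment": the same for the moment, N m; "width": finger opening in m; "gripper_force": force on a finger pad.
Only numpy, scipy, OpenCV 4.12 (cv2) and the standard library are available. Lean on these libraries where they do the work, as an engineer would, in place of code of your own. Each camera call takes 0.05 s, during which the arm holds its last target. There are 200 camera calls.

## Working session

There is one attempt and no reset: what is moved stays moved. The work goes in short steps, Python scripts to look and compute and a tool call to move; the robot and the scene stay as the last step left them, time stands still between calls to the robot, and variables do not carry over. Pictures are saved under pics/ and viewed, at most 10 in all, crops included, and the job is handed in when it is done.

Besides the shell and the picture viewer there is one more tool, called after "Request:" by a JSON object that holds its "op" and its "data". servo_tool: Moves the arm, as the interface text tells. Its arguments: {"type":"object","properties":{"moves":{"type":"array","items":{"type":"object","properties":{"jaw":{"type":"number"},"dx":{"type":"number"},"dy":{"type":"number"},"dz":{"type":"number"},"roll":{"type":"number"}}}},"newtons":{"type":"number"}},"required":["moves"]}

```bash
ls; mkdir -p pics; cat > h.py <<'E'
from station import *
import numpy as np, cv2
def snap(n,f):
    c=calibration(n); p,d=grab_frame(n)
    cv2.imwrite(f'pics/{f}.png',p[:,:,::-1]); np.savez(f'pics/{f}.npz',p=p,d=d,K=c['intrinsics'],k1=c['k1'],R=c['R'],t=c['t'])
def cloud(f):
    z=np.load(f'pics/{f}.npz'); d=z['d']; h,w=d.shape
    K=np.array(z['K']);v,u=np.mgrid[:h,:w].astype(float)
    pts=np.stack([u,v],-1).reshape(-1,1,2)
    n=cv2.undistortPoints(pts,K,np.array([float(z['k1']),0,0,0])).reshape(h,w,2)
    C=np.dstack([n[...,0]*d,n[...,1]*d,d])
    W=(C-z['t'])@z['R']; W[d==0]=np.nan
    return W,z['p']
def proj(f,X):
    z=np.load(f'pics/{f}.npz')
    return cv2.projectPoints(np.array(X,float).reshape(-1,1,3),cv2.Rodrigues(z['R'])[0],z['t'],z['K'],np.array([float(z['k1']),0,0,0]))[0].reshape(-1,2)
E
python3 - <<'E'
from h import *
s=get_state(); print({k:np.round(v,3) for k,v in s.items()})
snap('scene','s0'); snap('side','d0')
a=cv2.imread('pics/s0.png');print(calibration('scene'))
E
```

```text
pics
{'t': np.float64(0.0), 'q': array([ 1.492,  0.359,  0.011, -0.   , -1.224, -0.288]), 'qd': array([-0.001, -0.001, -0.001, -0.001,  0.   ,  0.001]), 'joint_efforts': array([-2.0000e-03, -5.8271e+01,  2.9305e+01,  6.9970e+00,  7.0000e-03,
       -0.0000e+00]), 'eef_pos': array([0.242, 0.63 , 0.226]), 'ee_rot': array([ 3.14 , -0.   , -0.367]), 'force': array([-0.341,  0.542, -0.434]), 'moment': array([-0.015, -0.044, -0.004]), 'gripper_force': np.float64(0.0), 'width': np.float64(0.087)}
{'intrinsics': array([[472.46007013,   0.        , 284.1745731 ],
       [  0.        , 472.46007013, 210.12529633],
       [  0.        ,   0.        ,   1.        ]]), 'k1': -0.005628434227020546, 'R': array([[-0.6322533 ,  0.77469864,  0.00988793],
       [ 0.46855731,  0.39250452, -0.79145072],
       [-0.61701686, -0.49576427, -0.61115299]]), 't': array([ 0.2830833 , -0.13944623,  1.56459407])}
```

View pics/s0.png

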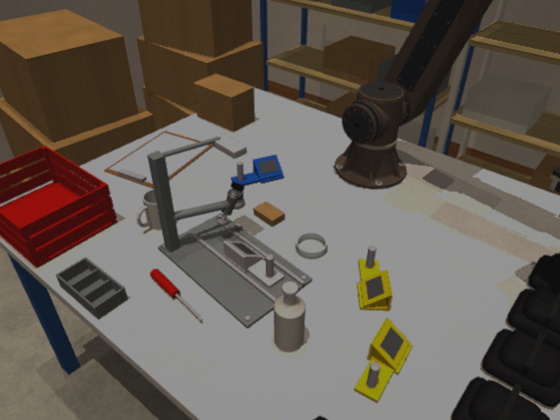

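View pics/d0.png

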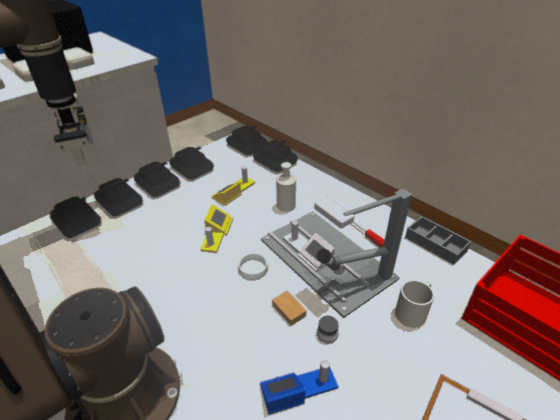

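The scene shows the grey stand at about (235,240), with its lamp at (231,147). The grey sled is in the channel, its tag near (243,250) and its post at (269,265). The sled-shaped candidates are:
- blue at (260,170)
- yellow at (373,280)
- yellow at (385,355)
- grey aluminium at (250,252)

Only the grey one is in the channel and neither blue nor yellow. I'll confirm it in a crop.

```bash
python3 - <<'E'
from h import *
a=cv2.imread('pics/s0.png')[130:330,140:320]; b=cv2.imread('pics/d0.png')[180:310,250:420]
a=cv2.resize(a,None,fx=2.2,fy=2.2,interpolation=3); b=cv2.resize(b,(400,306),interpolation=3)
o=np.zeros((440,800,3),np.uint8); o[:a.shape[0],:a.shape[1]]=a; o[:306,400:]=b
cv2.imwrite('pics/c0.png',o)
for f,pp in(('s0',[(231,147),(269,257),(243,250),(185,250),(250,300),(238,187),(160,155),(312,280),(250,318),(310,245),(289,285)]),('d0',[(294,222),(325,255),(320,248),(340,211),(345,302),(396,275),(265,240),(311,212),(402,195)])):
    W,_=cloud(f)
    for u,v in pp: print(f,u,v,np.round(np.nanmedian(W[v-1:v+2,u-1:u+2].reshape(-1,3),0),3))
E
```

```text
s0 231 147 [ 0.537 -0.091  0.283]
s0 269 257 [0.601 0.078 0.08 ]
s0 243 250 [ 0.602 -0.006  0.053]
s0 185 250 [ 0.664 -0.157  0.008]
s0 250 300 [0.682 0.089 0.009]
s0 238 187 [ 0.517 -0.097  0.154]
s0 160 155 [ 0.672 -0.182  0.288]
s0 312 280 [0.535 0.159 0.003]
s0 250 318 [0.723 0.126 0.013]
s0 310 245 [ 0.431  0.075 -0.002]
s0 289 285 [0.703 0.218 0.165]
d0 294 222 [0.597 0.077 0.081]
d0 325 255 [ 0.503 -0.119  0.154]
d0 320 248 [ 0.596 -0.027  0.049]
d0 340 211 [ 0.527 -0.13   0.283]
d0 345 302 [ 0.525 -0.177  0.01 ]
d0 396 275 [ 0.696 -0.215  0.008]
d0 265 240 [0.535 0.138 0.007]
d0 311 212 [0.734 0.13  0.005]
d0 402 195 [ 0.668 -0.196  0.288]
```

View pics/c0.png

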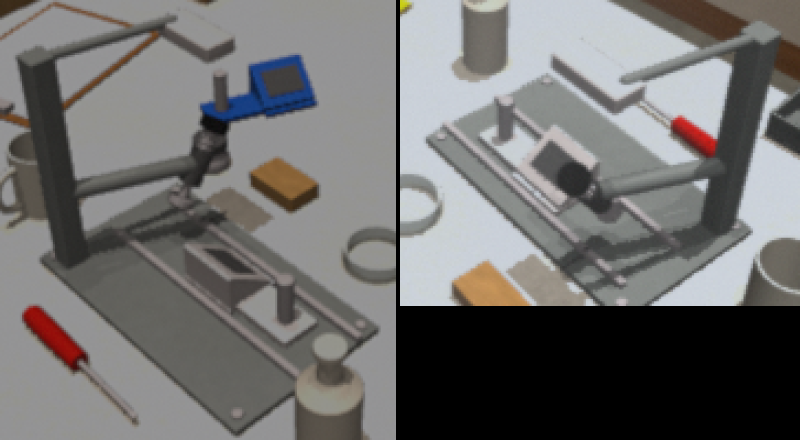

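The crop confirms the aluminium sled between the lips, with its post at crop (286,295). The black head shows at crop (573,180) in the side view, and there is a grey lamp bar above it. Next I'll fit the stand pose.

```bash
cat > fit.py <<'E'
from h import *
from scipy.optimize import least_squares
P=[];C=[]
for f in('s0','d0'):
    W,p=cloud(f); W=W.reshape(-1,3); p=p.reshape(-1,3)
    k=np.isfinite(W).all(1)&(W[:,0]>.4)&(W[:,0]<.85)&(W[:,1]>-.35)&(W[:,1]<.35)
    P.append(W[k]);C.append(p[k].astype(int))
for i,(W,c) in enumerate(zip(P,C)):
    # base plate outline
    g=(np.ptp(c,axis=1)<25)&(c.mean(1)<125)
    k=(W[:,2]>.004)&(W[:,2]<.016)&g
    m=np.zeros((450,350),np.uint8) # 2mm raster, x .4-.. y
    xy=W[k,:2]; im=np.zeros((400,400),np.uint8)
    ij=((xy-[.35,-.4])/.002).astype(int); im[ij[:,0].clip(0,399),ij[:,1].clip(0,399)]=255
    im=cv2.morphologyEx(im,cv2.MORPH_CLOSE,np.ones((7,7)))
    im=cv2.morphologyEx(im,cv2.MORPH_OPEN,np.ones((5,5)))
    n,l,st,_=cv2.connectedComponentsWithStats(im); b=1+np.argmax(st[1:,4])
    q=np.argwhere(l==b).astype(np.float32)
    r=cv2.minAreaRect(q); print(i,'base rect c',np.array(r[0])*.002+[.35,-.4],np.array(r[1])*.002,r[2])
    k=(W[:,2]>.277)&(W[:,2]<.30); q=W[k]
    for nm,s in(('col',q[q[:,0]>.63]),('lamp',q[q[:,0]<.6])):
        r=cv2.minAreaRect(s[:,:2].astype(np.float32)); print(nm,len(s),np.round(r[0],4),np.round(r[1],3),r[2],s[:,2].mean())
    k=(W[:,2]>.07)&(W[:,2]<.09)&(abs(W[:,0]-.6)<.03)&(abs(W[:,1]-.077)<.03); print('post',k.sum(),W[k].mean(0),np.ptp(W[k],axis=0))
E
python3 fit.py
```

```text
0 base rect c [ 0.61743903 -0.03204877] [0.36420322 0.21269115] 83.6598129272461
col 232 [ 0.6617 -0.1845] [0.032 0.067] 79.84210968017578 0.2853401141086604
lamp 481 [ 0.5553 -0.115 ] [0.092 0.1  ] 82.34498596191406 0.28342572811535
post 58 [0.60255178 0.08083901 0.07797091] [0.01974419 0.01676159 0.01385402]
1 base rect c [ 0.59786084 -0.15837189] [0.10398303 0.22417421] 71.33308410644531
col 208 [ 0.6607 -0.1903] [0.029 0.064] 74.10733795166016 0.28605777792561005
lamp 658 [ 0.5532 -0.1213] [0.095 0.103] 83.06640625 0.2836416134324461
post 38 [0.59606153 0.07196152 0.07781722] [0.01860295 0.01962648 0.01314808]
```

```bash
cat > cham.py <<'E'
from h import *
from scipy.optimize import least_squares
from scipy.ndimage import map_coordinates
def box(x0,x1,y0,y1,z0,z1):
    c=[(x,y,z) for x in(x0,x1) for y in(y0,y1) for z in(z0,z1)]
    return [(a,b) for i,a in enumerate(c) for b in c[i+1:] if sum(u!=v for u,v in zip(a,b))==1]
rect=lambda x0,x1,y0,y1,z:[((x0,y0,z),(x1,y0,z)),((x1,y0,z),(x1,y1,z)),((x1,y1,z),(x0,y1,z)),((x0,y1,z),(x0,y0,z))]
STAND=rect(-75,135,-90,270,10)+[((s*39,-85,18),(s*39,265,18)) for s in(-1,1)]+box(93,123,-75,-45,12,290)
def sample(E,st=4):
    o=[]
    for a,b in E:
        a,b=np.array(a,float),np.array(b,float); n=int(np.linalg.norm(b-a)/st)+1
        o.append(a+(b-a)*np.linspace(0,1,n)[:,None])
    return np.vstack(o)/1000
def toW(X,p):
    c,s=np.cos(p[2]),np.sin(p[2]); return X@np.array([[c,s,0],[-s,c,0],[0,0,1]])+[p[0],p[1],0]
def dtof(f,thr=(25,60)):
    g=cv2.cvtColor(cv2.imread(f'pics/{f}.png'),6)
    return cv2.distanceTransform(255-cv2.Canny(g,*thr),cv2.DIST_L2,5)
def fit(fs,S,p0,cap=4):
    D=[dtof(f) for f in fs]
    def r(p):
        return np.concatenate([np.minimum(map_coordinates(d,proj(f,toW(S,p))[:,::-1].T,order=1,mode='nearest'),cap*3) for f,d in zip(fs,D)])
    best=None
    for da in np.radians([-2,-1,0,1,2]):
        for dx in(-.008,0,.008):
            for dy in(-.008,0,.008):
                q=least_squares(r,np.array(p0)+[dx,dy,da],loss='soft_l1',f_scale=1,x_scale=[.005,.005,.02],diff_step=1e-4)
                if best is None or q.cost<best.cost: best=q
    return best.x,best.cost,np.median(r(best.x))
def draw(f,p,E,col=(0,255,0)):
    im=cv2.imread(f'pics/{f}.png'); im=cv2.resize(im,None,fx=3,fy=3,interpolation=3)
    for a,b in E:
        q=proj(f,toW(np.array([a,b],float)/1000,p))*3+1
        cv2.line(im,*[tuple(int(v) for v in w) for w in q],col,1,16)
    return im
E
python3 - <<'E'
from cham import *
yaw=-.1107; c=np.array([.6174,-.032]); 
R=np.array([[np.cos(yaw),-np.sin(yaw)],[np.sin(yaw),np.cos(yaw)]]); o=c-R@[.03,.09]; print(o)
p0=[*o,yaw]; S=sample(STAND)
for fs in(['s0'],['d0'],['s0','d0']):
    p=fit(fs,S,p0); print(fs,np.round(p[0],4),p[1:])
p=p[0]; np.save('stand.npy',p)
u=np.array([-.574,0,.819]); 
E=STAND+[((0,0,45),tuple(np.array([0,0,45])+u*92))]
A=draw('s0',p,E)[400:1000,420:980]; B=draw('d0',p,E)[520:920,750:1250]
cv2.imwrite('pics/f1.png',np.hstack([cv2.resize(A,(400,429)),cv2.resize(B,(400,429))]))
E
```

```text
[ 0.57764097 -0.11813489]
['s0'] [ 0.5788 -0.1153 -0.1231] (np.float64(706.8918466567993), np.float32(0.70950574))
['d0'] [ 0.5704 -0.124  -0.1019] (np.float64(777.3624482154846), np.float32(0.7452637))
['s0', 'd0'] [ 0.5765 -0.1191 -0.1195] (np.float64(1518.2391957044601), np.float32(0.7347759))
```

View pics/f1.png

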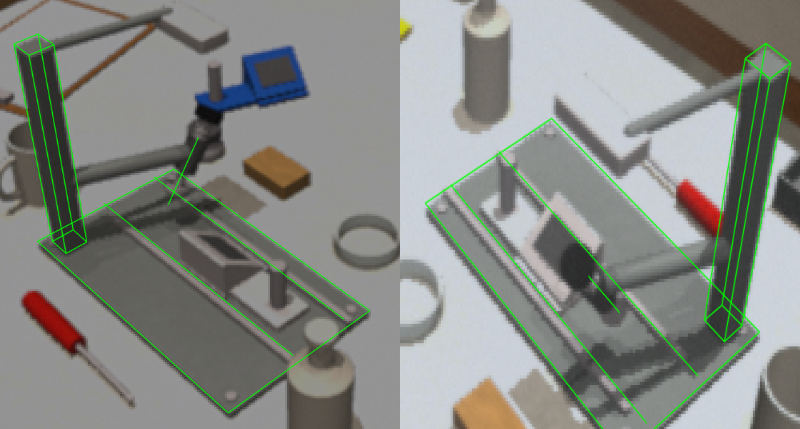

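The model overlay fits the base and column to within a few mm. That puts the stand at about (0.576,-0.119) with yaw -6.8°, and the sled about 100 mm short of its place. I'll move above the post and look through the wrist camera.

Request:
{"op": "servo_tool", "data": {"moves": [{"dx": 0.0178, "dy": -0.0277, "roll": -3.8, "jaw": 1}, {"dx": 0.0178, "dy": -0.0277, "roll": -3.8, "jaw": 1}, {"dx": 0.0178, "dy": -0.0277, "roll": -3.8, "jaw": 1}, {"dx": 0.0178, "dy": -0.0277, "roll": -3.8, "jaw": 1}, {"dx": 0.0178, "dy": -0.0277, "roll": -3.8, "jaw": 1}, {"dx": 0.0178, "dy": -0.0277, "roll": -3.8, "jaw": 1}, {"dx": 0.0178, "dy": -0.0277, "roll": -3.8, "jaw": 1}, {"dx": 0.0178, "dy": -0.0277, "roll": -3.8, "jaw": 1}, {"dx": 0.0178, "dy": -0.0277, "roll": -3.8, "jaw": 1}, {"dx": 0.0178, "dy": -0.0277, "roll": -3.8, "jaw": 1}], "newtons": 20}}

```text
$.moves[0]: bad value
```

Request:
{"op": "servo_tool", "data": {"moves": [{"dx": 0.0178, "dy": -0.0277, "roll": -3.8, "jaw": 1}, {"dx": 0.0178, "dy": -0.0277, "roll": -3.8, "jaw": 1}, {"dx": 0.0178, "dy": -0.0277, "roll": -3.8, "jaw": 1}, {"dx": 0.0178, "dy": -0.0277, "roll": -3.8, "jaw": 1}, {"dx": 0.0178, "dy": -0.0277, "roll": -3.8, "jaw": 1}, {"dx": 0.0178, "dy": -0.0277, "roll": -3.8, "jaw": 1}, {"dx": 0.0178, "dy": -0.0277, "roll": -3.8, "jaw": 1}, {"dx": 0.0178, "dy": -0.0277, "roll": -3.8, "jaw": 1}, {"dx": 0.0178, "dy": -0.0277, "roll": -3.8, "jaw": 1}, {"jaw": 1, "dx": 0.0178, "dy": -0.0277, "roll": -3.8}]}}

```text
$.moves[0]: bad value
```

```bash
python3 - <<'E'
from h import *
s=get_state(); print({k:np.round(s[k],3) for k in('t','q','eef_pos','ee_rot','force','width')})
snap('wrist','w1'); z=np.load('pics/w1.npz'); print('cam pos',-z['R'].T@z['t'],'axis',z['R'][2])
E
```

```text
{'t': np.float64(0.1), 'q': array([ 1.492,  0.359,  0.011, -0.   , -1.224, -0.288]), 'eef_pos': array([0.242, 0.63 , 0.226]), 'ee_rot': array([ 3.14 , -0.   , -0.367]), 'force': array([ 0.424, -0.483,  0.552]), 'width': np.float64(0.087)}
cam pos [0.31330471 0.6031142  0.38324409] axis [-0.26413395  0.09903607 -0.95938788]
```

View pics/w1.png

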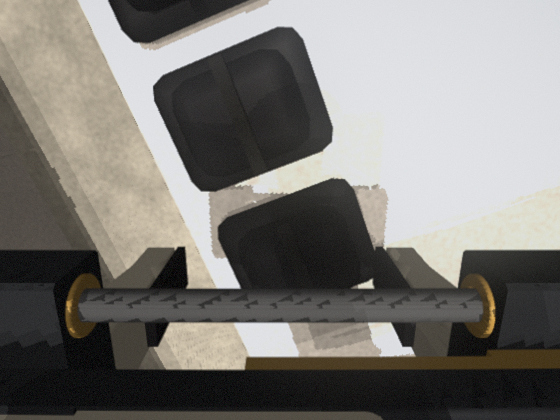

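The moves were refused, probably because of the value format. The wrist picture shows only trays at (240,110) and (295,245), so it's no use yet. Because this interface keeps the tool pointing down, I need the lamp and head geometry precisely before planning the press.

```bash
python3 - <<'E'
from h import *
p=np.load('stand.npy'); c,s=np.cos(p[2]),np.sin(p[2])
for f,o in(('s0',[.5788,-.1153,-.1231]),('d0',[.5704,-.124,-.1019])):
    W,im=cloud(f); W=W.reshape(-1,3); im=im.reshape(-1,3).astype(int); k=np.isfinite(W).all(1); W=W[k]; im=im[k]
    for q in (p,np.array(o)):
        c,s=np.cos(q[2]),np.sin(q[2])
        S=(W-[q[0],q[1],0])@np.array([[c,-s,0],[s,c,0],[0,0,1]])*1000
        L=(S[:,2]>262)&(S[:,2]<300)&(S[:,0]<5)&(abs(S[:,0])<120)&(abs(S[:,1])<80)
        T=S[L]; print(f,'lamp',L.sum(),np.percentile(T,[2,50,98],axis=0).round(0).tolist())
        H=(S[:,2]>115)&(S[:,2]<200)&(abs(S[:,0]+70)<50)&(abs(S[:,1])<40)
        T=S[H]; ax=T[:,0]*-.574+(T[:,2]-45)*.819; lat=T[:,0]*.819+(T[:,2]-45)*.574
        dark=im[H].mean(1)<45
        print('head',H.sum(),dark.sum(),'s',np.percentile(ax,[2,25,50,75,90,98]).round(),'lat',np.percentile(lat,[2,50,98]).round(),'y',np.percentile(T[:,1],[2,50,98]).round(), 'dark s',np.percentile(ax[dark],[2,50,75,90,98]).round())
E
```

```text
s0 lamp 588 [[-68.0, -39.0, 266.0], [-40.0, 6.0, 283.0], [-1.0, 47.0, 288.0]]
head 214 103 s [ 73.  90. 109. 124. 129. 130.] lat [-9.  7. 21.] y [-9.  6. 19.] dark s [ 85. 123. 129. 130. 130.]
s0 lamp 589 [[-70.0, -43.0, 266.0], [-42.0, 2.0, 283.0], [-2.0, 43.0, 288.0]]
head 218 103 s [ 72.  91. 109. 125. 130. 131.] lat [-10.   6.  23.] y [-13.   2.  14.] dark s [ 86. 125. 130. 131. 131.]
d0 lamp 772 [[-73.0, -47.0, 266.0], [-57.0, -16.0, 283.0], [-3.0, 39.0, 289.0]]
head 241 35 s [ 73.  99. 129. 130. 132. 133.] lat [-17.   2.  22.] y [-20.  -9.  12.] dark s [125. 130. 131. 132. 133.]
d0 lamp 763 [[-68.0, -41.0, 266.0], [-52.0, -9.0, 283.0], [-2.0, 45.0, 289.0]]
head 234 35 s [ 73. 116. 126. 127. 129. 130.] lat [-12.   6.  22.] y [-13.  -2.  19.] dark s [122. 127. 128. 128. 130.]
```

Request:
{"op": "servo_tool", "data": {"moves": [{"dx": 0.018, "dy": -0.028, "dz": 0, "roll": 5, "jaw": 1.0}, {"dx": 0.018, "dy": -0.028, "dz": 0, "roll": 5, "jaw": 1.0}, {"dx": 0.018, "dy": -0.028, "dz": 0, "roll": 5, "jaw": 1.0}, {"dx": 0.018, "dy": -0.028, "dz": 0, "roll": 5, "jaw": 1.0}, {"dx": 0.018, "dy": -0.028, "dz": 0, "roll": 5, "jaw": 1.0}, {"dx": 0.018, "dy": -0.028, "dz": 0, "roll": 5, "jaw": 1.0}, {"dx": 0.018, "dy": -0.028, "dz": 0, "roll": 5, "jaw": 1.0}, {"dx": 0.018, "dy": -0.028, "dz": 0, "roll": 5, "jaw": 1.0}, {"dx": 0.018, "dy": -0.028, "dz": 0, "roll": 5, "jaw": 1.0}, {"dx": 0.018, "dy": -0.028, "dz": 0, "roll": 5, "jaw": 1.0}]}}

```text
t: 1.4
eef_pos: [0.4225, 0.349, 0.2264]
ee_rot: [3.142, 0.0, 0.509]
force: [0.3, -0.0, -0.8]
width: 0.0878
gripper_force: 0.0
```

Head top is at s≈130 mm, and the lamp spans x≈-68..-28, y ±43. Clearance for the body near the head looks tight, so I'll use the wrist depth picture to measure the gripper's own shape in the tool frame.

```bash
python3 - <<'E'
from h import *
from scipy.spatial.transform import Rotation as Ro
W,im=cloud('w1'); tcp=np.array([.242,.63,.226]); R=Ro.from_euler('xyz',[3.14,0,-.367]).as_matrix()
T=(W-tcp)@R*1000
k=np.isfinite(T).all(2)&(T[...,2]<5)
print('rows with gripper pts',np.unique(np.where(k)[0])[[0,-1]])
for r in range(245,420,12):
    print(r,[tuple(T[r,c].round().astype(int)) if k[r,c] else None for c in(30,85,140,170,280,400,480,540)])
E
```

```text
rows with gripper pts [247 419]
245 [None, None, None, None, None, None, None, None]
257 [(np.int64(38), np.int64(-61), np.int64(-75)), (np.int64(38), np.int64(-48), np.int64(-74)), (np.int64(10), np.int64(-60), np.int64(-13)), (np.int64(9), np.int64(-48), np.int64(-11)), None, None, (np.int64(38), np.int64(49), np.int64(-74)), (np.int64(39), np.int64(63), np.int64(-75))]
269 [(np.int64(39), np.int64(-57), np.int64(-82)), (np.int64(35), np.int64(-48), np.int64(-75)), (np.int64(11), np.int64(-55), np.int64(-25)), (np.int64(9), np.int64(-45), np.int64(-22)), None, (np.int64(8), np.int64(49), np.int64(-19)), (np.int64(37), np.int64(47), np.int64(-78)), (np.int64(39), np.int64(59), np.int64(-81))]
281 [(np.int64(39), np.int64(-53), np.int64(-88)), (np.int64(33), np.int64(-47), np.int64(-77)), (np.int64(10), np.int64(-52), np.int64(-35)), (np.int64(6), np.int64(-44), np.int64(-25)), None, (np.int64(9), np.int64(45), np.int64(-32)), (np.int64(34), np.int64(47), np.int64(-79)), (np.int64(38), np.int64(56), np.int64(-86))]
293 [(np.int64(37), np.int64(-52), np.int64(-89)), (np.int64(31), np.
[... 2955 characters left out ...]
 (np.int64(25), np.int64(-34), np.int64(-105)), (np.int64(25), np.int64(-25), np.int64(-105)), (np.int64(25), np.int64(-19), np.int64(-106)), (np.int64(25), np.int64(0), np.int64(-105)), (np.int64(25), np.int64(21), np.int64(-105)), (np.int64(25), np.int64(35), np.int64(-106)), (np.int64(25), np.int64(45), np.int64(-106))]
413 [(np.int64(24), np.int64(-43), np.int64(-107)), (np.int64(24), np.int64(-33), np.int64(-107)), (np.int64(24), np.int64(-24), np.int64(-107)), (np.int64(24), np.int64(-19), np.int64(-107)), (np.int64(24), np.int64(0), np.int64(-107)), (np.int64(24), np.int64(20), np.int64(-107)), (np.int64(25), np.int64(34), np.int64(-108)), (np.int64(25), np.int64(44), np.int64(-108))]
```

```bash
python3 - <<'E'
from h import *
from scipy.spatial.transform import Rotation as Ro
tcp=np.array([.242,.63,.226]); R=Ro.from_euler('xyz',[3.14,0,-.367]).as_matrix()
for f in('s0','d0'):
    W,im=cloud(f); T=((W-tcp)@R*1000).reshape(-1,3); T=T[np.isfinite(T).all(1)]
    T=T[(abs(T[:,0])<130)&(abs(T[:,1])<130)&(T[:,2]>-330)&(T[:,2]<5)]
    for z in range(-300,0,20):
        q=T[(T[:,2]>=z)&(T[:,2]<z+20)]
        if len(q)>3: print(f,z,len(q),'x',np.percentile(q[:,0],[1,50,99]).round(),'y',np.percentile(q[:,1],[1,50,99]).round())
E
```

```text
s0 -120 49 x [19. 38. 43.] y [78. 89. 96.]
s0 -100 86 x [30. 40. 43.] y [71. 82. 94.]
s0 -80 67 x [32. 40. 44.] y [67. 80. 88.]
d0 -300 329 x [-42.   5.  46.] y [ 8. 40. 49.]
d0 -280 315 x [-42.   5.  45.] y [11. 41. 51.]
d0 -260 309 x [-42.   5.  45.] y [ 9. 42. 51.]
d0 -240 293 x [-43.   4.  45.] y [ 8. 41. 50.]
d0 -220 288 x [-43.   5.  45.] y [ 4. 41. 50.]
d0 -200 172 x [-42.   3.  45.] y [12. 38. 50.]
d0 -180 232 x [-38.   5.  38.] y [-36.  28.  41.]
d0 -160 133 x [-36.   3.  39.] y [-25.  16.  21.]
d0 -140 143 x [-22.   3.  25.] y [-31.  15.  22.]
d0 -120 475 x [-38.   3.  38.] y [-90.  51. 102.]
d0 -100 296 x [-39.  11.  38.] y [-81.  90. 100.]
d0 -80 205 x [-39.   6.  38.] y [-70.  89.  95.]
d0 -60 47 x [-12.  -1.  10.] y [-49.  66.  70.]
d0 -40 50 x [-11.   1.  11.] y [53. 63. 68.]
d0 -20 53 x [-11.   0.  10.] y [51. 60. 65.]
```

The gripper shape gives a plan. With the jaws open and the tool turned so they open along the stand's x, one fingertip can press the head's near edge. The body then stays below the lamp (TCP z < 0.148) and the wrist stays on the operator's side. The sled grasp uses the same turn. Moving above the post.

Request:
{"op": "servo_tool", "data": {"moves": [{"dx": 0.018, "dy": -0.027, "dz": 0, "roll": 5.4, "jaw": 1.0}, {"dx": 0.018, "dy": -0.027, "dz": 0, "roll": 5.4, "jaw": 1.0}, {"dx": 0.018, "dy": -0.027, "dz": 0, "roll": 5.4, "jaw": 1.0}, {"dx": 0.018, "dy": -0.027, "dz": 0, "roll": 5.4, "jaw": 1.0}, {"dx": 0.018, "dy": -0.027, "dz": 0, "roll": 5.4, "jaw": 1.0}, {"dx": 0.018, "dy": -0.027, "dz": 0, "roll": 5.4, "jaw": 1.0}, {"dx": 0.018, "dy": -0.027, "dz": 0, "roll": 5.4, "jaw": 1.0}, {"dx": 0.018, "dy": -0.027, "dz": 0, "roll": 5.4, "jaw": 1.0}, {"dx": 0.018, "dy": -0.027, "dz": 0, "roll": 5.4, "jaw": 1.0}, {"dx": 0.018, "dy": -0.027, "dz": 0, "roll": 5.4, "jaw": 1.0}]}}

```text
t: 2.65
eef_pos: [0.6024, 0.0791, 0.2263]
ee_rot: [-3.141, 0.0, 1.451]
force: [0.5, 0.1, -0.1]
width: 0.0875
gripper_force: 0.0
```

```bash
python3 - <<'E'
from h import *
from scipy.spatial.transform import Rotation as Ro
s=get_state(); print({k:np.round(s[k],3) for k in('t','q','eef_pos','ee_rot','force','width')})
snap('wrist','w2')
tcp=np.array([.242,.63,.226]); R=Ro.from_euler('xyz',[3.14,0,-.367]).as_matrix()
for f in('s0','d0'):
    W,im=cloud(f); T=((W-tcp)@R*1000).reshape(-1,3); T=T[np.isfinite(T).all(1)]
    T=T[(abs(T[:,0])<60)&(abs(T[:,1])<130)&(abs(T[:,1])>50)&(T[:,2]>-150)&(T[:,2]<-60)]
    print(f,np.percentile(T,[1,3,97,99],axis=0).round().tolist())
W,im=cloud('w2')
k=(W[...,2]>.074)&(W[...,2]<.09)&(np.hypot(W[...,0]-.6,W[...,1]-.077)<.03)
q=W[k]; r=cv2.minEnclosingCircle(q[:,:2].astype(np.float32)); print('post',k.sum(),q.mean(0),r)
E
```

```text
{'t': np.float64(2.65), 'q': array([ 0.452,  0.249, -0.143, -0.   , -1.178,  2.571]), 'eef_pos': array([0.602, 0.079, 0.226]), 'ee_rot': array([-3.141,  0.   ,  1.451]), 'force': array([ 0.471,  0.102, -0.119]), 'width': np.float64(0.088)}
s0 [[25.0, 67.0, -108.0], [28.0, 68.0, -107.0], [43.0, 94.0, -68.0], [43.0, 96.0, -65.0]]
d0 [[-39.0, -88.0, -108.0], [-37.0, -81.0, -107.0], [38.0, 100.0, -66.0], [38.0, 102.0, -64.0]]
post 424 [0.59847457 0.0785159  0.08075709] ((0.5984517335891724, 0.07732537388801575), 0.010237176902592182)
```

View pics/w2.png

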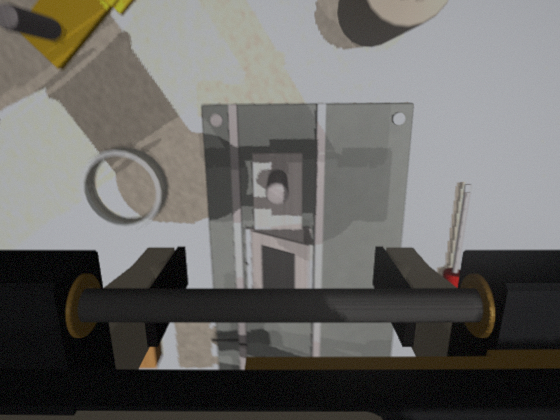

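The wrist view shows the base's +y end with corners at (203,104) and (412,103). The post is at (277,188) and the tag at (280,270). Next I'll refine the stand pose in this frame, since it is the one the arm works in.

```bash
python3 - <<'E'
from cham import *
p0=np.load('stand.npy')
E=[((-75,270,10),(135,270,10)),((-75,130,10),(-75,270,10)),((135,130,10),(135,270,10))]
p=fit(['w2'],sample(E,2),p0); print(np.round(p[0],4),p[1:])
W,im=cloud('w2'); q=p[0]
c,s=np.cos(q[2]),np.sin(q[2]); S=(W-[q[0],q[1],0])@np.array([[c,-s,0],[s,c,0],[0,0,1]])*1000
pl=(W[...,2]>.005)&(W[...,2]<.013)&np.isfinite(W[...,2])
for y in(150,200,240):
    k=pl&(abs(S[...,1]-y)<4)&(S[...,0]>-120)&(S[...,0]<170); print(y,'x rng',S[k][:,0].min(),S[k][:,0].max(), 'z',np.median(S[k][:,2]))
k=pl&(abs(S[...,0]-80)<20)&(S[...,1]>150)&(S[...,1]<300); print('ymax',np.percentile(S[k][:,1],99))
# lips
for y in(170,220,250):
    k=(abs(S[...,1]-y)<5)&(S[...,2]>15)&(S[...,2]<22)&(abs(S[...,0])<60); x=np.sort(S[k][:,0]); print('lip',y,x[x<0].max() if (x<0).any() else 0,x[x>0].min() if (x>0).any() else 0,x.min(),x.max())
a=np.array([.5985,.0773,.08])-[q[0],q[1],0]; print('post stand', (a@np.array([[c,-s,0],[s,c,0],[0,0,1]])*1000).round(1))
# sled tongue extents (z~20)
k=(S[...,2]>17)&(S[...,2]<24)&(abs(S[...,0])<34)&(S[...,1]>150)&(S[...,1]<260); T=S[k]; print('tongue',T.min(0),T.max(0),np.percentile(T,[2,98],axis=0))
np.save('standw.npy',q)
E
```

```text
[ 0.578  -0.1196 -0.1089] (np.float64(35.10092103481293), np.float32(0.3966071))
150 x rng -76.27895848076615 133.78579662225098 z 9.615430933253982
200 x rng -119.88553275099022 133.27600962427618 z 9.532985048344322
240 x rng -74.49229927102712 134.17340641664748 z 9.484065633974547
ymax 269.21544437175254
lip 170 -0.5017816907393271 0.45594321544987826 -48.2283982152724 45.137624467288504
lip 220 -0.009841313105892537 0.007742076374132076 -48.0711765111764 45.939393510334945
lip 250 -39.687395804355866 38.2545121467221 -47.61632294678053 46.18849366820313
post stand [ -1. 198.  80.]
tongue [-26.34573743 150.01430257  17.09507734] [ 23.90026296 223.18811607  21.82130488] [[-25.37296421 151.26922696  17.88232362]
 [ 22.92098545 222.3078488   21.02699484]]
```

Stand is at (0.578,-0.1196) with yaw -6.24°. The post is at stand (-1, 198), so the sled is 103 mm from its place. Descending.

Request:
{"op": "servo_tool", "data": {"moves": [{"dx": -0.004, "dy": -0.002, "dz": -0.018, "roll": 0.6, "jaw": 1.0}, {"dx": 0, "dy": 0, "dz": -0.022, "roll": 0, "jaw": 1.0}, {"dx": 0, "dy": 0, "dz": -0.025, "roll": 0, "jaw": 1.0}, {"dx": 0, "dy": 0, "dz": -0.025, "roll": 0, "jaw": 1.0}, {"dx": 0, "dy": 0, "dz": -0.025, "roll": 0, "jaw": 1.0}, {"dx": 0, "dy": 0, "dz": -0.025, "roll": 0, "jaw": 1.0}, {"dx": 0, "dy": 0, "dz": -0.025, "roll": 0, "jaw": 1.0}, {"dx": 0, "dy": 0, "dz": -0.015, "roll": 0, "jaw": 1.0}, {"dx": 0, "dy": 0, "dz": 0, "roll": 0, "jaw": 0.5}, {"dx": 0, "dy": 0, "dz": 0, "roll": 0, "jaw": 0.3}], "newtons": 20}}

```text
t: 3.95
eef_pos: [0.5987, 0.0783, 0.0474]
ee_rot: [3.141, -0.0, 1.459]
force: [0.2, -0.0, -0.6]
width: 0.073
gripper_force: 0.0
```

Request:
{"op": "servo_tool", "data": {"moves": [{"dx": 0, "dy": 0, "dz": 0, "roll": 0, "jaw": 0.15}, {"dx": 0, "dy": 0, "dz": 0, "roll": 0, "jaw": 0.1}, {"dx": 0, "dy": 0, "dz": 0, "roll": 0, "jaw": 0.1}, {"dx": 0, "dy": 0, "dz": 0, "roll": 0, "jaw": 0.1}, {"dx": 0, "dy": 0, "dz": 0, "roll": 0, "jaw": 0.1}, {"dx": 0, "dy": 0, "dz": 0, "roll": 0, "jaw": 0.1}, {"dx": 0, "dy": 0, "dz": 0, "roll": 0, "jaw": 0.1}, {"dx": 0, "dy": 0, "dz": 0, "roll": 0, "jaw": 0.1}, {"dx": 0, "dy": 0, "dz": 0, "roll": 0, "jaw": 0.1}, {"dx": 0, "dy": 0, "dz": 0, "roll": 0, "jaw": 0.1}]}}

```text
t: 5.2
eef_pos: [0.5982, 0.0781, 0.0466]
ee_rot: [3.141, -0.0, 1.459]
force: [0.6, 0.4, -0.4]
width: 0.0199
gripper_force: 20.0
```

Request:
{"op": "servo_tool", "data": {"moves": [{"dx": -0.0005, "dy": -0.005, "dz": 0, "roll": 0, "jaw": 0.1}, {"dx": -0.0013, "dy": -0.012, "dz": 0, "roll": 0, "jaw": 0.1}, {"dx": -0.0013, "dy": -0.012, "dz": 0, "roll": 0, "jaw": 0.1}, {"dx": -0.0013, "dy": -0.012, "dz": 0, "roll": 0, "jaw": 0.1}, {"dx": -0.0013, "dy": -0.012, "dz": 0, "roll": 0, "jaw": 0.1}, {"dx": -0.0013, "dy": -0.012, "dz": 0, "roll": 0, "jaw": 0.1}, {"dx": -0.0013, "dy": -0.012, "dz": 0, "roll": 0, "jaw": 0.1}, {"dx": -0.0013, "dy": -0.012, "dz": 0, "roll": 0, "jaw": 0.1}, {"dx": -0.0011, "dy": -0.01, "dz": 0, "roll": 0, "jaw": 0.1}, {"dx": -0.0004, "dy": -0.0034, "dz": 0, "roll": 0, "jaw": 0.1}]}}

```text
t: 6.45
eef_pos: [0.5869, -0.025, 0.0466]
ee_rot: [-3.142, 0.0, 1.458]
force: [0.6, 2.6, -0.3]
width: 0.0198
gripper_force: 20.0
```

Request:
{"op": "servo_tool", "data": {"moves": [{"dx": 0, "dy": 0, "dz": 0, "roll": 0, "jaw": 0.1}, {"dx": 0, "dy": 0, "dz": 0, "roll": 0, "jaw": 0.1}, {"dx": 0, "dy": 0, "dz": 0, "roll": 0, "jaw": 0.3}, {"dx": 0, "dy": 0, "dz": 0, "roll": 0, "jaw": 0.4}, {"dx": 0, "dy": 0, "dz": 0, "roll": 0, "jaw": 0.5}, {"dx": 0, "dy": 0, "dz": 0, "roll": 0, "jaw": 0.5}, {"dx": 0, "dy": 0, "dz": 0, "roll": 0, "jaw": 0.5}, {"dx": 0, "dy": 0, "dz": 0, "roll": 0, "jaw": 0.5}, {"dx": 0, "dy": 0, "dz": 0, "roll": 0, "jaw": 0.5}, {"dx": 0, "dy": 0, "dz": 0, "roll": 0, "jaw": 0.5}]}}

```text
t: 7.7
eef_pos: [0.587, -0.0243, 0.0466]
ee_rot: [3.142, 0.0, 1.459]
force: [0.2, -0.5, -0.4]
width: 0.0439
gripper_force: 0.0
```

Request:
{"op": "servo_tool", "data": {"moves": [{"dx": 0, "dy": 0, "dz": 0.005, "roll": 0, "jaw": 0.5}, {"dx": 0, "dy": 0, "dz": 0.02, "roll": 0, "jaw": 0.5}, {"dx": 0, "dy": 0, "dz": 0.02, "roll": 0, "jaw": 0.5}, {"dx": 0.003, "dy": 0.03, "dz": 0.02, "roll": 0, "jaw": 0.5}, {"dx": 0.003, "dy": 0.03, "dz": 0.02, "roll": 0, "jaw": 0.5}, {"dx": 0.003, "dy": 0.03, "dz": 0.02, "roll": 0, "jaw": 0.7}, {"dx": 0.003, "dy": 0.03, "dz": 0.02, "roll": 0, "jaw": 0.8}, {"dx": 0, "dy": 0, "dz": 0.02, "roll": 0, "jaw": 1.0}, {"dx": 0, "dy": 0, "dz": 0.02, "roll": 0, "jaw": 1.0}, {"dx": 0, "dy": 0, "dz": 0, "roll": 0, "jaw": 1.0}]}}

```text
t: 8.95
eef_pos: [0.5998, 0.0961, 0.2136]
ee_rot: [3.138, -0.002, 1.459]
force: [-0.5, 0.0, -0.4]
width: 0.0853
gripper_force: 0.0
```

```bash
python3 - <<'E'
from h import *
s=get_state(); print({k:np.round(s[k],3) for k in('t','q','eef_pos','ee_rot')})
snap('wrist','w3'); snap('scene','s3'); snap('side','d3')
q=np.load('standw.npy');c,s=np.cos(q[2]),np.sin(q[2])
for f in('w3','s3','d3'):
    W,im=cloud(f); S=(W-[q[0],q[1],0])@np.array([[c,-s,0],[s,c,0],[0,0,1]])*1000
    k=(S[...,2]>72)&(S[...,2]<90)&(np.hypot(S[...,0],S[...,1]-95)<20)
    T=S[k]; print(f,'post',len(T),T.mean(0).round(1),np.array(cv2.minEnclosingCircle(T[:,:2].astype(np.float32))[0]).round(1) if len(T) else 0)
    k=(S[...,2]>17)&(S[...,2]<24)&(abs(S[...,0])<30)&(S[...,1]>60)&(S[...,1]<150); T=S[k]; print('tongue',len(T),np.percentile(T,[1,99],axis=0).round(1) if len(T) else 0)
    k=(S[...,2]>6)&(S[...,2]<13)&(abs(S[...,0]-70)<40)&(S[...,1]>120)&(S[...,1]<300); T=S[k]; print('base ymax',np.percentile(T[:,1],99))
    k=(S[...,2]>115)&(S[...,2]<200)&(abs(S[...,0]+70)<40)&(abs(S[...,1])<30); T=S[k]; a=T@[-.574,0,.819]-45*.819
    print('head s',np.percentile(a,[75,90,98]).round(1)); h=T[a>np.percentile(a,90)-8 if len(a) else 0]; print(len(h),np.percentile(h,[1,50,99],axis=0).round(1).tolist())
E
```

```text
{'t': np.float64(8.95), 'q': array([ 0.48 ,  0.255, -0.166,  0.   , -1.147,  2.549]), 'eef_pos': array([0.6  , 0.096, 0.214]), 'ee_rot': array([ 3.138e+00, -2.000e-03,  1.459e+00])}
w3 post 185 [-1.9 92.2 81.4] [-1.8 93.6]
tongue 908 [[-26.4  97.2  17.3]
 [ 22.2 119.7  22.8]]
base ymax 268.57894440667025Traceback (most recent call last):
  File "<stdin>", line 12, in <module>
    return _quantile_unchecked(
        a, q, axis, out, overwrite_input, method, keepdims, weights)
    return _ureduce(a,
                    func=_quantile_ureduce_func,
    ...<5 lines>...
                    overwrite_input=overwrite_input,
                    method=method)
    r = func(a, **kwargs)
    result = _quantile(arr,
                       quantiles=q,
    ...<2 lines>...
                       out=out,
                       weights=wgt)
    slices_having_nans = np.isnan(arr[-1, ...])
                                  ~~~^^^^^^^^^
IndexError: index -1 is out of bounds for axis 0 with size 0
```

View pics/w3.png

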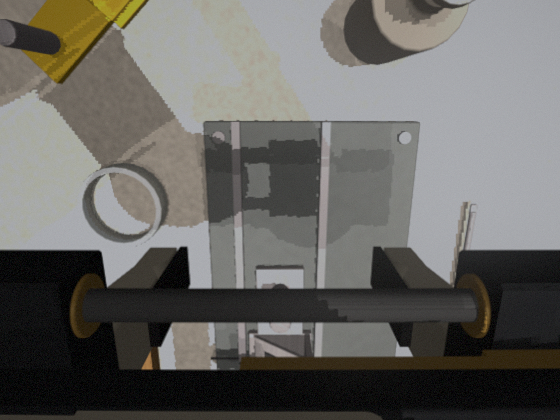

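The wrist view shows the sled in place with its tongue end at about (280,267). It measures at stand y≈120, and the base end is where it should be. I'll cross-check in the fixed cameras and measure the head.

```bash
python3 - <<'E'
from h import *
from cham import fit,sample,STAND,toW
for f,g,q in(('s0','s3',[.5788,-.1153,-.1231]),('d0','d3',[.5704,-.124,-.1019])):
    c,s=np.cos(q[2]),np.sin(q[2]); R=np.array([[c,-s,0],[s,c,0],[0,0,1]])
    for h,y0 in((f,198),(g,95)):
        W,im=cloud(h); S=(W-[q[0],q[1],0])@R*1000
        k=(S[...,2]>74)&(S[...,2]<90)&(np.hypot(S[...,0],S[...,1]-y0)<25); T=S[k]
        print(h,'post',len(T),np.array(cv2.minEnclosingCircle(T[:,:2].astype(np.float32))[0]).round(1) if len(T) else 0)
        k=(S[...,2]>125)&(S[...,2]<185)&(abs(S[...,0]+75)<35)&(abs(S[...,1])<35); T=S[k]
        if len(T)>20:
            a=T@[-.574,0,.819]-45*.819; top=T[abs(a-np.percentile(a,90))<4]
            print(' head s',np.percentile(a,[50,75,90,98]).round(1),'n',len(top),np.percentile(top,[2,50,98],axis=0).round(1).tolist())
E
```

```text
s0 post 48 [ -1.4 195.6]
 head s [121.4 128.2 130.7 131.2] n 44 [[-86.9, -13.9, 143.7], [-70.8, 2.1, 154.0], [-59.8, 14.7, 160.7]]
s3 post 46 [-1.5 92.3]
d0 post 31 [  7.3 199.7]
 head s [126.4 127.7 128.7 130.3] n 140 [[-82.8, -12.3, 141.5], [-69.9, 2.6, 151.1], [-57.3, 19.4, 160.2]]
d3 post 36 [ 5.5 96.3]
 head s [126.5 127.8 129.  130.1] n 131 [[-83.1, -12.0, 141.5], [-70.3, 3.1, 151.1], [-58.1, 19.4, 160.6]]
```

Both fixed cameras agree: the sled moved 103 mm and the head top is at s≈130 mm. I'll approach the head from the +y side at z≈0.152, with the body below the lamp.

Request:
{"op": "servo_tool", "data": {"moves": [{"dx": -0.0164, "dy": -0.009, "dz": -0.006, "roll": 0, "jaw": 1.0}, {"dx": -0.0164, "dy": -0.009, "dz": -0.006, "roll": 0, "jaw": 1.0}, {"dx": -0.0164, "dy": -0.009, "dz": -0.006, "roll": 0, "jaw": 1.0}, {"dx": -0.0164, "dy": -0.009, "dz": -0.006, "roll": 0, "jaw": 1.0}, {"dx": -0.0164, "dy": -0.009, "dz": -0.006, "roll": 0, "jaw": 1.0}, {"dx": -0.0164, "dy": -0.009, "dz": -0.006, "roll": 0, "jaw": 1.0}, {"dx": -0.0164, "dy": -0.009, "dz": -0.006, "roll": 0, "jaw": 1.0}, {"dx": -0.0164, "dy": -0.009, "dz": -0.006, "roll": 0, "jaw": 1.0}, {"dx": -0.0164, "dy": -0.009, "dz": -0.006, "roll": 0, "jaw": 1.0}, {"dx": -0.0164, "dy": -0.009, "dz": -0.006, "roll": 0, "jaw": 1.0}], "newtons": 60}}

```text
t: 10.35
eef_pos: [0.4339, 0.005, 0.1507]
ee_rot: [-3.14, 0.001, 1.458]
force: [-0.6, -0.4, 0.3]
width: 0.0876
gripper_force: 0.0
```

Request:
{"op": "servo_tool", "data": {"moves": [{"dx": 0, "dy": 0, "dz": 0, "roll": 0, "jaw": 1.0}, {"dx": 0, "dy": 0, "dz": 0, "roll": 0, "jaw": 1.0}, {"dx": 0, "dy": 0, "dz": 0, "roll": 0, "jaw": 1.0}, {"dx": 0, "dy": 0, "dz": 0, "roll": 0, "jaw": 1.0}, {"dx": 0, "dy": 0, "dz": 0, "roll": 0, "jaw": 1.0}, {"dx": 0, "dy": 0, "dz": 0, "roll": 0, "jaw": 1.0}, {"dx": 0, "dy": 0, "dz": 0, "roll": 0, "jaw": 1.0}, {"dx": 0, "dy": 0, "dz": 0, "roll": 0, "jaw": 1.0}, {"dx": 0, "dy": 0, "dz": 0, "roll": 0, "jaw": 1.0}, {"dx": 0, "dy": 0, "dz": 0, "roll": 0, "jaw": 1.0}]}}

```text
t: 11.6
eef_pos: [0.435, 0.0057, 0.1516]
ee_rot: [-3.142, -0.0, 1.459]
force: [0.1, 0.5, -0.9]
width: 0.0873
gripper_force: 0.0
```

```bash
cat > st.py <<'E'
from h import *
s=get_state(); q=np.load('standw.npy');c,sn=np.cos(q[2]),np.sin(q[2])
print({k:np.round(s[k],4) for k in('t','q','eef_pos','ee_rot','force','width')})
S=(s['eef_pos']-np.array([q[0],q[1],0]))@np.array([[c,-sn,0],[sn,c,0],[0,0,1]])*1000; print('stand',S.round(1))
E
python3 st.py
```

```text
{'t': np.float64(11.6), 'q': array([ 0.4696,  0.0233, -0.6   , -0.    , -0.9474,  2.56  ]), 'eef_pos': array([0.435 , 0.0057, 0.1516]), 'ee_rot': array([-3.1416, -0.    ,  1.4588]), 'force': array([ 0.0996,  0.5143, -0.9361]), 'width': np.float64(0.0873)}
stand [-155.8  109.   151.6]
```

Request:
{"op": "servo_tool", "data": {"moves": [{"dx": -0.0014, "dy": -0.013, "dz": 0, "roll": 0, "jaw": 1.0}, {"dx": -0.0014, "dy": -0.013, "dz": 0, "roll": 0, "jaw": 1.0}, {"dx": -0.0014, "dy": -0.013, "dz": 0, "roll": 0, "jaw": 1.0}, {"dx": -0.0014, "dy": -0.013, "dz": 0, "roll": 0, "jaw": 1.0}, {"dx": -0.0014, "dy": -0.014, "dz": 0, "roll": 0, "jaw": 1.0}, {"dx": -0.0014, "dy": -0.014, "dz": 0, "roll": 0, "jaw": 1.0}, {"dx": -0.0014, "dy": -0.014, "dz": 0, "roll": 0, "jaw": 1.0}, {"dx": -0.0014, "dy": -0.014, "dz": 0, "roll": 0, "jaw": 1.0}, {"dx": 0, "dy": 0, "dz": 0, "roll": 0, "jaw": 1.0}, {"dx": 0, "dy": 0, "dz": 0, "roll": 0, "jaw": 1.0}]}}

```text
t: 12.85
eef_pos: [0.4238, -0.1024, 0.1515]
ee_rot: [3.142, -0.0, 1.458]
force: [0.2, 0.6, -0.4]
width: 0.0875
gripper_force: 0.0
```

```bash
python3 st.py; python3 - <<'E'
from h import *
snap('side','d4'); snap('scene','s4')
a=cv2.imread('pics/d4.png')[170:310,240:420]; b=cv2.imread('pics/s4.png')[110:250,150:330]
cv2.imwrite('pics/c4.png',np.hstack([cv2.resize(a,None,fx=2.2,fy=2.2,interpolation=3),cv2.resize(b,None,fx=2.2,fy=2.2,interpolation=3)]))
E
```

```text
{'t': np.float64(12.85), 'q': array([ 0.2183,  0.0252, -0.5982, -0.    , -0.9474,  2.8109]), 'eef_pos': array([ 0.4238, -0.1024,  0.1515]), 'ee_rot': array([ 3.1416, -0.    ,  1.4584]), 'force': array([ 0.2198,  0.6469, -0.3579]), 'width': np.float64(0.0875)}
stand [-155.1    0.3  151.5]
```

View pics/c4.png

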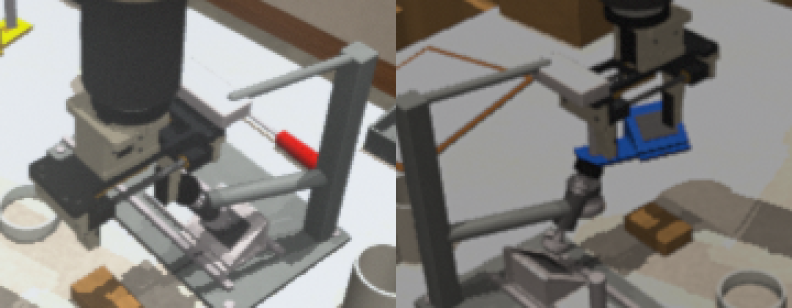

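The picture shows the finger just above the black head (at (190,190) on the left, (600,150) on the right), with the body clear below the lamp. I'll move in and begin pressing along the axis.

Request:
{"op": "servo_tool", "data": {"moves": [{"dx": 0.002, "dy": -0.0002, "dz": 0, "roll": 0, "jaw": 1.0}, {"dx": 0.002, "dy": -0.0002, "dz": 0, "roll": 0, "jaw": 1.0}, {"dx": 0.002, "dy": -0.0002, "dz": 0, "roll": 0, "jaw": 1.0}, {"dx": 0.002, "dy": -0.0002, "dz": 0, "roll": 0, "jaw": 1.0}, {"dx": 0.00114, "dy": -0.00012, "dz": -0.00164, "roll": 0, "jaw": 1.0}, {"dx": 0.00114, "dy": -0.00012, "dz": -0.00164, "roll": 0, "jaw": 1.0}, {"dx": 0.00114, "dy": -0.00012, "dz": -0.00164, "roll": 0, "jaw": 1.0}, {"dx": 0.00114, "dy": -0.00012, "dz": -0.00164, "roll": 0, "jaw": 1.0}, {"dx": 0.00114, "dy": -0.00012, "dz": -0.00164, "roll": 0, "jaw": 1.0}, {"dx": 0, "dy": 0, "dz": 0, "roll": 0, "jaw": 1.0}]}}

```text
t: 14.2
eef_pos: [0.4374, -0.1038, 0.1434]
ee_rot: [-3.141, 0.0, 1.459]
force: [-2.3, 0.6, 3.4]
width: 0.0876
gripper_force: 2.1
```

```bash
python3 st.py
```

```text
{'t': np.float64(14.2), 'q': array([ 2.0790e-01,  5.9300e-02, -5.8370e-01,  1.0000e-04, -9.2810e-01,
        2.8217e+00]), 'eef_pos': array([ 0.4374, -0.1038,  0.1434]), 'ee_rot': array([-3.1413e+00,  1.0000e-04,  1.4588e+00]), 'force': array([-2.3462,  0.622 ,  3.4013]), 'width': np.float64(0.0876)}
stand [-141.5    0.5  143.4]
```

Contact made: about 4 N, exactly along the axis. Continuing.

Request:
{"op": "servo_tool", "data": {"moves": [{"dx": 0.00114, "dy": -0.00012, "dz": -0.00164, "roll": 0, "jaw": 1.0}, {"dx": 0.00114, "dy": -0.00012, "dz": -0.00164, "roll": 0, "jaw": 1.0}, {"dx": 0.00114, "dy": -0.00012, "dz": -0.00164, "roll": 0, "jaw": 1.0}, {"dx": 0.00114, "dy": -0.00012, "dz": -0.00164, "roll": 0, "jaw": 1.0}, {"dx": 0.00114, "dy": -0.00012, "dz": -0.00164, "roll": 0, "jaw": 1.0}, {"dx": 0.00114, "dy": -0.00012, "dz": -0.00164, "roll": 0, "jaw": 1.0}, {"dx": 0, "dy": 0, "dz": 0, "roll": 0, "jaw": 1.0}, {"dx": 0, "dy": 0, "dz": 0, "roll": 0, "jaw": 1.0}, {"dx": 0, "dy": 0, "dz": 0, "roll": 0, "jaw": 1.0}, {"dx": 0, "dy": 0, "dz": 0, "roll": 0, "jaw": 1.0}]}}

```text
t: 15.45
eef_pos: [0.4441, -0.1046, 0.1337]
ee_rot: [-3.141, 0.0, 1.459]
force: [-4.9, 0.6, 8.1]
width: 0.0877
gripper_force: 4.7
```

```bash
python3 st.py
```

```text
{'t': np.float64(15.45), 'q': array([ 2.0270e-01,  8.2700e-02, -5.8380e-01,  1.0000e-04, -9.0460e-01,
        2.8269e+00]), 'eef_pos': array([ 0.4441, -0.1046,  0.1337]), 'ee_rot': array([-3.1413e+00,  2.0000e-04,  1.4588e+00]), 'force': array([-4.9321,  0.623 ,  8.0691]), 'width': np.float64(0.0877)}
stand [-134.7    0.4  133.7]
```

Request:
{"op": "servo_tool", "data": {"moves": [{"dx": 0.00057, "dy": -6e-05, "dz": -0.00082, "roll": 0, "jaw": 1.0}, {"dx": 0.00057, "dy": -6e-05, "dz": -0.00082, "roll": 0, "jaw": 1.0}, {"dx": 0.00057, "dy": -6e-05, "dz": -0.00082, "roll": 0, "jaw": 1.0}, {"dx": 0.00057, "dy": -6e-05, "dz": -0.00082, "roll": 0, "jaw": 1.0}, {"dx": 0.00057, "dy": -6e-05, "dz": -0.00082, "roll": 0, "jaw": 1.0}, {"dx": 0, "dy": 0, "dz": 0, "roll": 0, "jaw": 1.0}, {"dx": 0, "dy": 0, "dz": 0, "roll": 0, "jaw": 1.0}, {"dx": 0, "dy": 0, "dz": 0, "roll": 0, "jaw": 1.0}, {"dx": 0, "dy": 0, "dz": 0, "roll": 0, "jaw": 1.0}, {"dx": 0, "dy": 0, "dz": 0, "roll": 0, "jaw": 1.0}]}}

```text
t: 16.7
eef_pos: [0.4463, -0.1049, 0.1304]
ee_rot: [-3.141, 0.0, 1.459]
force: [-12.7, 2.6, 20.1]
width: 0.0873
gripper_force: 12.0
```

```bash
python3 st.py
```

```text
{'t': np.float64(16.7), 'q': array([ 2.0080e-01,  9.1000e-02, -5.8340e-01,  1.0000e-04, -8.9740e-01,
        2.8291e+00]), 'eef_pos': array([ 0.4463, -0.1049,  0.1304]), 'ee_rot': array([-3.1406e+00,  4.0000e-04,  1.4592e+00]), 'force': array([-12.6839,   2.6122,  20.105 ]), 'width': np.float64(0.0873)}
stand [-132.5    0.3  130.4]
```

The bumper is reached at 24 N. I'll press slightly more, hold, then retreat along the axis.

Request:
{"op": "servo_tool", "data": {"moves": [{"dx": 0.0003, "dy": 0, "dz": -0.0004, "roll": 0, "jaw": 1.0}, {"dx": 0, "dy": 0, "dz": 0, "roll": 0, "jaw": 1.0}, {"dx": 0, "dy": 0, "dz": 0, "roll": 0, "jaw": 1.0}, {"dx": 0, "dy": 0, "dz": 0, "roll": 0, "jaw": 1.0}, {"dx": 0, "dy": 0, "dz": 0, "roll": 0, "jaw": 1.0}, {"dx": 0, "dy": 0, "dz": 0, "roll": 0, "jaw": 1.0}, {"dx": 0, "dy": 0, "dz": 0, "roll": 0, "jaw": 1.0}, {"dx": 0, "dy": 0, "dz": 0, "roll": 0, "jaw": 1.0}, {"dx": 0, "dy": 0, "dz": 0, "roll": 0, "jaw": 1.0}, {"dx": 0, "dy": 0, "dz": 0, "roll": 0, "jaw": 1.0}]}}

```text
t: 17.95
eef_pos: [0.4463, -0.105, 0.1303]
ee_rot: [-3.14, 0.0, 1.459]
force: [-15.6, 4.3, 25.1]
width: 0.0877
gripper_force: 14.7
```

Request:
{"op": "servo_tool", "data": {"moves": [{"dx": -0.0017, "dy": 0.0002, "dz": 0.0025, "roll": 0, "jaw": 1.0}, {"dx": -0.0017, "dy": 0.0002, "dz": 0.0025, "roll": 0, "jaw": 1.0}, {"dx": -0.0017, "dy": 0.0002, "dz": 0.0025, "roll": 0, "jaw": 1.0}, {"dx": -0.0017, "dy": 0.0002, "dz": 0.0025, "roll": 0, "jaw": 1.0}, {"dx": -0.0017, "dy": 0.0002, "dz": 0.0025, "roll": 0, "jaw": 1.0}, {"dx": -0.0017, "dy": 0.0002, "dz": 0.0025, "roll": 0, "jaw": 1.0}, {"dx": -0.0017, "dy": 0.0002, "dz": 0.0025, "roll": 0, "jaw": 1.0}, {"dx": -0.003, "dy": 0.0003, "dz": 0.0025, "roll": 0, "jaw": 1.0}, {"dx": -0.004, "dy": 0.0004, "dz": 0.001, "roll": 0, "jaw": 1.0}, {"dx": -0.004, "dy": 0.0004, "dz": 0, "roll": 0, "jaw": 1.0}]}}

```text
t: 19.2
eef_pos: [0.4244, -0.1021, 0.1501]
ee_rot: [3.141, -0.0, 1.459]
force: [-0.5, -0.1, -0.0]
width: 0.0876
gripper_force: 0.0
```

```bash
python3 st.py
```

```text
{'t': np.float64(19.2), 'q': array([ 2.187e-01,  2.770e-02, -5.995e-01, -1.000e-04, -9.433e-01,
        2.811e+00]), 'eef_pos': array([ 0.4244, -0.1021,  0.1501]), 'ee_rot': array([ 3.1413e+00, -2.0000e-04,  1.4589e+00]), 'force': array([-0.5455, -0.0774, -0.0105]), 'width': np.float64(0.0876)}
stand [-154.5    0.7  150.1]
```

Pressed at about 30 N with no further travel, held for over 1 s, then released. Backing out the way I came (+y, then up) and checking.

Request:
{"op": "servo_tool", "data": {"moves": [{"dx": 0.0014, "dy": 0.014, "dz": 0, "roll": 0, "jaw": 1.0}, {"dx": 0.0014, "dy": 0.014, "dz": 0, "roll": 0, "jaw": 1.0}, {"dx": 0.0014, "dy": 0.014, "dz": 0, "roll": 0, "jaw": 1.0}, {"dx": 0.0014, "dy": 0.014, "dz": 0, "roll": 0, "jaw": 1.0}, {"dx": 0.0014, "dy": 0.014, "dz": 0, "roll": 0, "jaw": 1.0}, {"dx": 0.0014, "dy": 0.014, "dz": 0, "roll": 0, "jaw": 1.0}, {"dx": 0.0014, "dy": 0.014, "dz": 0, "roll": 0, "jaw": 1.0}, {"dx": 0.0014, "dy": 0.014, "dz": 0, "roll": 0, "jaw": 1.0}, {"dx": 0.0014, "dy": 0.014, "dz": 0, "roll": 0, "jaw": 1.0}, {"dx": 0.0014, "dy": 0.014, "dz": 0, "roll": 0, "jaw": 1.0}]}}

```text
t: 20.45
eef_pos: [0.4387, 0.0387, 0.15]
ee_rot: [-3.142, 0.0, 1.459]
force: [0.7, -0.3, 0.4]
width: 0.0877
gripper_force: 0.0
```

Request:
{"op": "servo_tool", "data": {"moves": [{"dx": 0, "dy": 0.02, "dz": 0.01, "roll": 0, "jaw": 1.0}, {"dx": 0, "dy": 0.02, "dz": 0.01, "roll": 0, "jaw": 1.0}, {"dx": 0, "dy": 0.02, "dz": 0.01, "roll": 0, "jaw": 1.0}, {"dx": 0, "dy": 0.02, "dz": 0.01, "roll": 0, "jaw": 1.0}, {"dx": 0, "dy": 0.02, "dz": 0.01, "roll": 0, "jaw": 1.0}, {"dx": 0, "dy": 0.02, "dz": 0.01, "roll": 0, "jaw": 1.0}, {"dx": 0, "dy": 0.02, "dz": 0.01, "roll": 0, "jaw": 1.0}, {"dx": 0, "dy": 0.02, "dz": 0.01, "roll": 0, "jaw": 1.0}, {"dx": 0, "dy": 0, "dz": 0, "roll": 0, "jaw": 1.0}, {"dx": 0, "dy": 0, "dz": 0, "roll": 0, "jaw": 1.0}]}}

```text
t: 21.7
eef_pos: [0.4383, 0.1977, 0.2297]
ee_rot: [-3.141, 0.001, 1.459]
force: [-0.6, -0.0, 0.1]
width: 0.0874
gripper_force: 0.0
```

```bash
python3 - <<'E'
from h import *
snap('scene','s5'); snap('side','d5')
for g,q in(('s5',[.5788,-.1153,-.1231]),('d5',[.5704,-.124,-.1019])):
    c,s=np.cos(q[2]),np.sin(q[2]); R=np.array([[c,-s,0],[s,c,0],[0,0,1]])
    W,im=cloud(g); S=(W-[q[0],q[1],0])@R*1000
    k=(S[...,2]>74)&(S[...,2]<90)&(np.hypot(S[...,0],S[...,1]-95)<25); T=S[k]
    print(g,'post',len(T),np.array(cv2.minEnclosingCircle(T[:,:2].astype(np.float32))[0]).round(1) if len(T) else 0)
    k=(S[...,2]>115)&(S[...,2]<185)&(abs(S[...,0]+75)<35)&(abs(S[...,1])<35); T=S[k]
    if len(T)>20: a=T@[-.574,0,.819]-45*.819; print(' head s',np.percentile(a,[50,75,90,98]).round(1))
a=cv2.imread('pics/d5.png')[170:310,240:420]; b=cv2.imread('pics/s5.png')[130:270,150:330]
cv2.imwrite('pics/c5.png',np.hstack([cv2.resize(a,None,fx=2.2,fy=2.2,interpolation=3),cv2.resize(b,None,fx=2.2,fy=2.2,interpolation=3)]))
E
```

```text
s5 post 42 [-1.3 92.1]
 head s [114.9 126.1 130.5 131.2]
d5 post 35 [ 4.7 97.8]
 head s [126.  127.4 128.6 130. ]
```

View pics/c5.png

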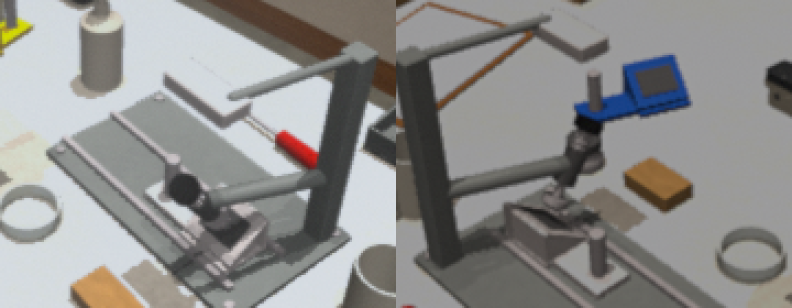

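The head is back up (s≈130, at (185,187) on the left), the sled is unmoved under the plunger, and the bystanders in view are undisturbed. Handing in.

```bash
python3 -c "
from station import *
print(job_done())"
```

```text
the job is handed in; nothing more can be done
None
```

The job is handed in at about 22 s: I slid the sled 103 mm to within about 1 mm of its mark, then pressed the plunger to its stop at about 30 N, held it for over 1 s and let it spring fully up; the arm is clear and nothing else in view had moved.

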